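Set the ruling guide to the red margin clip

TASK

The drawing board on the illustrator's desk has a black ruling guide that is driven by the blue knob. Turn the blue knob until the guide's pointed tip points at the red clip, then let go; leave the guide itself, the yellow lamp dimmer and the brush jar alone.

Things in the scene. Friction and masses are not known exactly. Their poses are not given: they have to be found in the camera images.
- knob_grip (a point): Blue knob: upright bar grip 42 mm long, 14 mm wide, 32 mm tall on a disc of 44 mm, vertical axis, on a grey round housing at the near side of the board. Point: on the axis, 7 mm below the bar's top, 59 mm above the table. x runs along the bar (white line on the +x half) and turns with the knob; z up. Pinch across the 14 mm width from above. Light friction (0.03 N m); stays where left.
- knob (a joint): Angle of the blue knob in rad, growing clockwise seen from above, stops at -1.4 and 1.4; starts within 0.2 of 0, where the bar is parallel to the guide. 1 rad clockwise moves the guide 50 mm to the right as seen from the robot; anticlockwise, to the left.
- pointer: Black ruling guide: bar 12 mm wide, 130 mm long, lying over the sheet on a low carriage, pointing away from the robot. Origin: its pointed far tip, 22 mm above the table, 19 mm short of the clips' centre line. x along the bar towards the tip; y, to the left seen from the robot, is the line it slides along. It moves only with the knob, 50 mm per rad.
- red_mark (a point): Centre of the red clip, 20 x 12 mm, 14 mm tall, fixed on the white scale at the board's far edge, 35 to 55 mm left or right of the scale's middle. Axes as the guide's: y along the scale, to the left seen from the robot. A like green clip on the other side of the middle does not matter.
- dimmer (a joint): Angle in rad of the yellow lamp dimmer knob, shaped like the blue one but on a white round base 90 mm across, beside the board, over 200 mm from the blue knob. Starts at 0, to be left there.
- brush_jar: Loose white jar with a blue band, 68 mm across, 75 mm tall, brushes reaching 155 mm above the table; beside the board, over 200 mm from the blue knob. Origin: centre of its underside. To be left standing where it is.

How it is judged:
By the outcome, as a careful person would: the job done as asked, in the order asked, and still so for the second after the job is handed in, with the robot touching nothing.
It also fails if it takes over 29 s, if anything falls off the work surface, if the arm or the gripper's body presses on something with over 40 N, if the wrist force passes 120 N, or if a joint passes its speed limit or range.

ROBOT

A 7-joint arm with a two-finger parallel gripper is mounted at the origin on the work surface. World frame = base frame: x ahead of the robot, y to its left, z up, the work surface at z = 0. Lengths are in m, angles in rad, forces in N, time in s.
With the tool pointing down it reaches from about 0.35 to 0.9 m from the base axis. Payload 8.1 kg.
Tool frame: the origin (TCP) lies on the centre line of the jaws, within the pads' length; the fingertips stand 19 mm ahead of it and the grasp point (between the pads) is the TCP; z points along the fingers, y is the direction in which the jaws open and shut (so a half turn about z gives the same grasp; the last joint's range is limited). The gripper opens to 92 mm and grips with 3 to 60 N. Pads are 19 mm wide; open, the fingers measure 130 mm over their backs; the gripper's body (75 mm by 190 mm) begins 47 mm behind the grasp point.
Start: joints at [-0.103, 0.434, 0.025, 1.573, -0.012, 1.134, -0.075], TCP at [0.625, -0, 0.246] pointing down, gripper open.
Joint ranges: [-2.62, 2.62], [-0.44, 2.09], [-1.27, 1.32], [0.08, 2.57], [-1.32, 4.46], [0.12, 2], [-2.74, 2.74]. Speed limits (rad/s): [2.22, 2.22, 3.01, 3.01, 3.14, 3.14, 3.14].

INTERFACE

Orientations are given as a rotation vector (axis times angle).
In Python, from cell import monitor, imaging, workorder, outline_of gives the robot as it stands.
- The arm moves only by the tool move_arm, never from a script. Its argument "series" is a list of rows, each a list of 6 numbers: the shift along the world's x, y, z in cm, then the turn, a rotation vector about the world's x, y, z in degrees. A call has 1 to 8 rows; each row shifts and turns the commanded pose from where the row before left it; what a row does not reach is not made up. A row lasts 1/10 s, in which the tool goes at most 50 mm and 8.59 degrees, less where a joint would pass 70% of its speed; a pose out of reach is approached as far as the arm can. A call with a gripper value outside its range is refused whole. "grip" is the opening, from 0 (shut) to 1 (fully open), set as the call begins (left out, the last holds). The fingers move at their own pace and stop on an object; "force" is the grip in N (left out, the last holds). Time passes only in rows, so rows that do not move let the fingers close. It gives the time, the measured TCP pose, the force and the opening at its end, in the units of the state.
- monitor.observe(): the state, without advancing time (a new reading comes with each control period).
- imaging.get_image(name): name is "scene" or "side" or "wrist"; returns a dict with "color" (480x640x3 uint8, red, green, blue), "fx", "fy", "cx", "cy" (pixels), "dist_coeffs" ([k1, k2, p1, p2, k3] as OpenCV has them; the pictures are not rectified), "rvec" (rotation vector, rad) and "tvec" (3), from world to camera coordinates, as OpenCV has them; the wrist camera has in their place "mount" (4x4, takes a point from camera to tool coordinates, whose origin is the TCP and whose axes are the flange's). Camera axes: x right, y down, z forward; pixel columns grow to the right and rows downward; lengths in m; the calibration is good to about 2 mm. A picture is of the moment at which its call begins: read the wrist's pose just before it. There is no depth.
- workorder.sign_off(): hands the job in, once; it reports no verdict.
Trained networks look in the newest picture that a camera, given by its name, has taken for a name from the list of things; names that differ only in an ending like _2 or _b are one class to them, and where a whole thing is asked for, a point or a joint stands for the part that bears it (a point fixed in the world has none). Each returns a list of dicts, best first, with "p" (0 to 1); they miss things now and then, are a little off and sometimes report something else, mostly with a low value. They report only what shows in the picture. A call takes as long as a camera call.
- outline_of(camera, thing): "mask" (480x640 bool, what is visible of it) and "rect" ([left, top, width, height] in pixels, round what is visible of it).
The state is a dict: "clock": time; "joints": joint angles; "dq": joint speeds; "joint_efforts": joint torques, N m; "position": TCP position; "ee_rot": TCP orientation; "force": force on the tool from outside, world axes, zero at the start; "ft_torque": the same for the moment, N m; "width": opening from 0.0 (shut) to 1.0 (fully open).
Only numpy, scipy, OpenCV 4.12 (cv2) and the standard library are available. Lean on these libraries where they do the work, as an engineer would, in place of code of your own. Each camera call takes 0.05 s, during which the arm holds its last target. There are 200 camera calls.

## Working session

There is one attempt and no reset: what is moved stays moved. The work goes in short steps, Python scripts to look and compute and a tool call to move; the robot and the scene stay as the last step left them, time stands still between calls to the robot, and variables do not carry over. Pictures are saved under pics/ and viewed, about 8 in all and at most 12, crops included, and the job is handed in when it is done.

Besides the shell and the picture viewer there is one more tool, called as name([rows], argument=value, ...), one row to a line, values as JSON. move_arm: Moves the arm, as the interface text tells. Its arguments: {"type":"object","properties":{"series":{"type":"array"},"grip":{"type":"number"},"force":{"type":"number"}},"required":["series"]}

```bash
mkdir -p pics; ls; cat > h.py <<'E'
import numpy as np, cv2
from cell import monitor, imaging, workorder, outline_of
def ray(im,uv,st=None):
    K=np.array([[im['fx'],0,im['cx']],[0,im['fy'],im['cy']],[0,0,1]])
    n=cv2.undistortPoints(np.array(uv,float).reshape(-1,1,2),K,np.array(im['dist_coeffs'],float)).reshape(-1,2)
    d=np.c_[n,np.ones(len(n))]
    if 'mount' in im:
        R=cv2.Rodrigues(np.array(st['ee_rot'],float))[0]; M=np.array(im['mount'])
        return R@M[:3,3]+np.array(st['position']), d@(R@M[:3,:3]).T
    R=cv2.Rodrigues(np.array(im['rvec'],float))[0]
    return -R.T@np.array(im['tvec'],float).ravel(), d@R
def onz(im,uv,z,st=None):
    o,d=ray(im,uv,st); return o+d*((z-o[2])/d[:,2])[:,None]
def snap(cam,fn):
    st=monitor.observe(); im=imaging.get_image(cam); cv2.imwrite('pics/'+fn,im['color'][:,:,::-1]); return st,im
E
python3 - <<'E'
from h import *
for c in ['scene','wrist','side']:
    st,im=snap(c,c+'0.png')
    print(c,{k:np.round(v,3).tolist() for k,v in im.items() if k!='color'})
    for t in ['knob_grip','pointer','red_mark','dimmer','brush_jar']:
        try:
            for o in outline_of(c,t)[:2]:
                m=o['mask']; v,u=np.nonzero(m); print(t,round(o['p'],2),o['rect'],u.mean().round(1),v.mean().round(1))
        except Exception as e: print(t,e)
print(st)
E
```

```text
pics
scene {'fx': 441.322, 'fy': 441.322, 'cx': 314.129, 'cy': 240.374, 'dist_coeffs': [0.015, 0.0, 0.0, 0.0, 0.0], 'rvec': [1.667, 1.674, -0.849], 'tvec': [0.011, -0.283, 1.304]}
knob_grip 0.64 [287.9, 204.3, 22.3, 27.6] 298.5 221.3
pointer 0.65 [293.2, 242.4, 16.3, 47.8] 298.3 261.1
red_mark 0.48 [266.9, 291.0, 5.3, 14.8] 269.3 297.7
dimmer 0.73 [139.5, 209.8, 24.6, 21.3] 148.9 223.6
wrist {'fx': 400.433, 'fy': 400.433, 'cx': 314.222, 'cy': 237.447, 'dist_coeffs': [-0.044, 0.0, 0.0, 0.0, 0.0], 'mount': [[-0.0, -0.961, -0.276, 0.074], [1.0, 0.0, -0.001, 0.0], [0.001, -0.276, 0.961, -0.139], [0.0, 0.0, 0.0, 1.0]]}
knob_grip 0.9 [94.9, 227.9, 65.2, 46.1] 131.8 253.1
pointer 0.62 [190.0, 223.8, 150.1, 38.6] 248.5 244.2
red_mark 0.6 [344.4, 279.9, 25.4, 18.3] 357.7 288.5
side {'fx': 443.244, 'fy': 443.244, 'cx': 323.517, 'cy': 235.064, 'dist_coeffs': [-0.109, 0.0, 0.0, 0.0, 0.0], 'rvec': [2.046, -0.297, 0.152], 'tvec': [-0.552, 0.165, 0.963]}
knob_grip 0.91 [267.6, 256.8, 23.8, 24.3] 279.9 268.8
pointer 0.66 [305.9, 263.5, 50.8, 11.9] 324.8 269.1
red_mark 0.53 [367.1, 269.5, 7.6, 4.7] 371.0 271.3
dimmer 0.87 [299.7, 353.3, 28.0, 29.7] 313.0 368.6
brush_jar 0.64 [233.0, 174.9, 28.5, 48.6] 245.8 203.1
{'clock': 0.6, 'joints': array([-0.1025887 ,  0.43449357,  0.02502408,  1.57322518, -0.01156009,
        1.13399883, -0.07511292]), 'dq': array([-0.00101422,  0.000374  ,  0.00095964,  0.00038597, -0.0006008 ,
        0.00012254,  0.0001796 ]), 'joint_efforts': array([ 1.88083823e-05, -6.67329812e+01,  9.83142033e-01, -3.14692497e+01,
       -6.08071731e-02,  3.29585792e-02,  1.88039110e-05]), 'position': array([ 6.25001481e-01, -6.12823193e-05,  2.45736371e-01]), 'ee_rot': array([ 2.22152777e+00,  2.22127381e+00, -3.52041060e-05]), 'force': array([-0.17925178,  0.00719173, -0.73330364]), 'ft_torque': array([-0.0071743 ,  0.00027419, -0.01827493]), 'width': 0.9992566314499809}
```

View pics/wrist0.png

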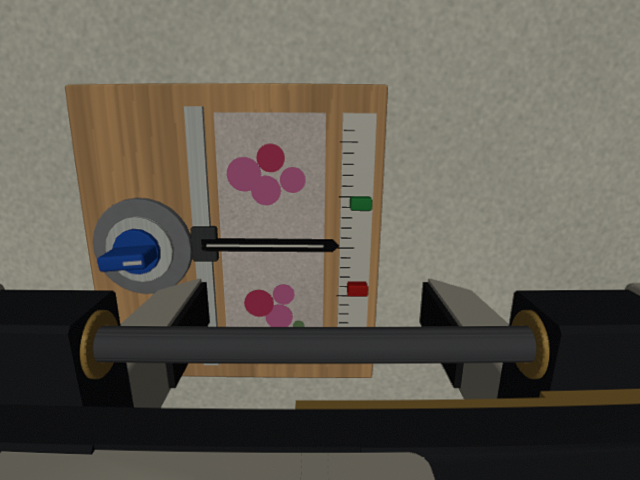

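View pics/scene0.png

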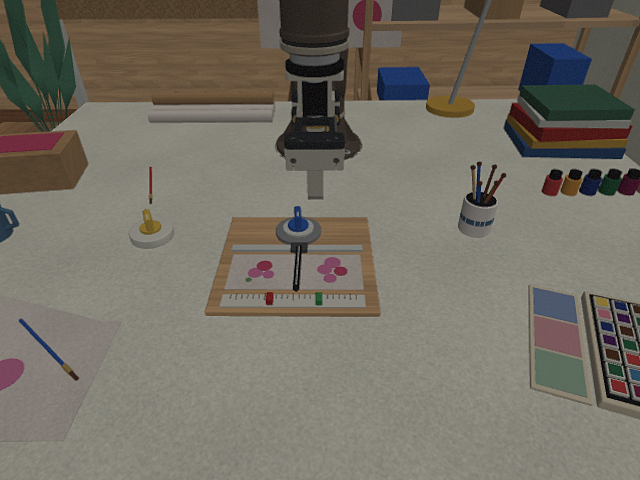

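```bash
python3 - <<'E'
from h import *
st,im=snap('wrist','wrist1.png')
c=im['color'][190:300,80:380]
big=cv2.resize(c,None,fx=2.6,fy=2.6,interpolation=cv2.INTER_CUBIC)
k=cv2.resize(im['color'][190:300,85:200],None,fx=2.6*1,fy=2.6,interpolation=cv2.INTER_CUBIC)
k=cv2.resize(im['color'][190:300,85:200],None,fx=5,fy=5,interpolation=cv2.INTER_CUBIC)[:300+250]
cv2.imwrite('pics/knob.png',k[:,:,::-1])
P=lambda u,v,z: onz(im,[[u,v]],z,st)[0].round(4)
print('tip',P(339,245,.022),'guide mid',P(215,244,.022))
rm=outline_of('wrist','red_mark')
for o in rm[:3]: print(o['p'],o['rect'])
print('red top',P(357.7,286,.014+.008),'green',P(360.5,202,.022))
print('scale line',P(341,113,.01),P(341,327,.01), 'rail', P(186,106,.012),P(212,362,.012))
print('board top edge',P(66,86,.01),P(387,84,.01))
h=cv2.cvtColor(im['color'],cv2.COLOR_RGB2HSV)
m=cv2.inRange(h,(105,120,50),(130,255,255))
v,u=np.nonzero(m); print('blue',u.min(),u.max(),v.min(),v.max())
print('housing ctr guess',P(142,247,.02))
E
```

```text
tip [ 0.6486 -0.0381  0.022 ] guide mid [ 0.5308 -0.0371  0.022 ]
0.76 [347.3, 279.7, 20.6, 17.0]
red top [ 0.6676 -0.08    0.022 ] green [0.6677 0.0033 0.022 ]
scale line [0.6491 0.0822 0.01  ] [ 0.653  -0.1313  0.01  ] rail [0.5106 0.0887 0.012 ] [ 0.5154 -0.1725  0.012 ]
board top edge [0.402  0.1075 0.01  ] [0.6894 0.107  0.01  ]
blue 97 159 229 273
housing ctr guess [ 0.4592 -0.0408  0.02  ]
```

View pics/knob.png

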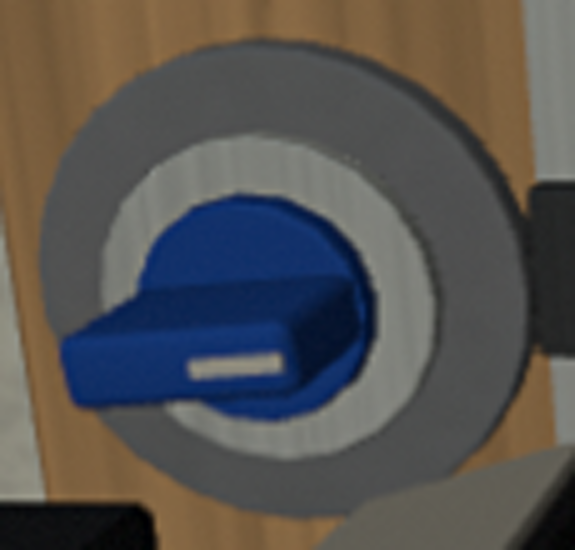

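```bash
python3 - <<'E'
from h import *
st,im=snap('wrist','wrist2.png')
c=np.array([[60,345],[80,408],[297,392],[285,325]])/5+[85,190]
p=onz(im,c,.066,st)[:,:2]; print(p.round(4).tolist(),p.mean(0))
a=p[3]-p[0];b=p[2]-p[1]
print(np.degrees([np.arctan2(a[1],a[0]),np.arctan2(b[1],b[0])]),np.linalg.norm(a),np.linalg.norm(b))
s,im=snap('scene','s2.png')
o=outline_of('scene','knob_grip')[0]; r=o['rect']; print(onz(im,[[298,208]],.066))
E
```

```text
[[0.4397, -0.0372], [0.4415, -0.0486], [0.4799, -0.0455], [0.4793, -0.0335]] [ 0.4601103  -0.04119529]
[5.30814664 4.56927366] 0.03978941708579257 0.03859306487701559
[[ 0.44897555 -0.03884753  0.066     ]]
```

move_arm([
  [-1.5,-0.4,-0.8,0,0,8],
  [-1.5,-0.4,-0.8,0,0,8],
  [-1.5,-0.4,-0.8,0,0,8],
  [-1.5,-0.4,-0.8,0,0,8],
  [-1.5,-0.4,-0.8,0,0,8],
  [-1.5,-0.4,-0.8,0,0,8],
  [-1.5,-0.4,-0.8,0,0,8],
  [-1.5,-0.4,-0.8,0,0,8],
], grip=0.6)

```text
clock: 1.95
position: [0.5045, -0.0322, 0.1816]
ee_rot: [0.698, 3.063, -0.0]
force: [1.4, 0.8, -0.1]
width: 0.602
```

move_arm([
  [-1.5,-0.3,-0.6,0,0,8],
  [-1.5,-0.3,-0.6,0,0,8],
  [-1.5,-0.3,-0.6,0,0,8],
  [0,0,0,0,0,7],
  [0,0,0,0,0,0],
  [0,0,0,0,0,0],
])

```text
clock: 2.55
position: [0.4605, -0.0411, 0.164]
ee_rot: [-0.131, 3.138, 0.0]
force: [0.5, 0.6, 1.3]
width: 0.602
```

```bash
python3 - <<'E'
from h import *
st,im=snap('wrist','wrist3.png'); print(st['position'])
for o in outline_of('wrist','knob_grip')[:1]: print(o['p'],o['rect'])
K=np.array([[im['fx'],0,im['cx']],[0,im['fy'],im['cy']],[0,0,1]]);
E
```

```text
[ 0.4604683  -0.04111244  0.1639833 ]
0.82 [282.6, 198.4, 65.3, 74.7]
```

View pics/wrist3.png

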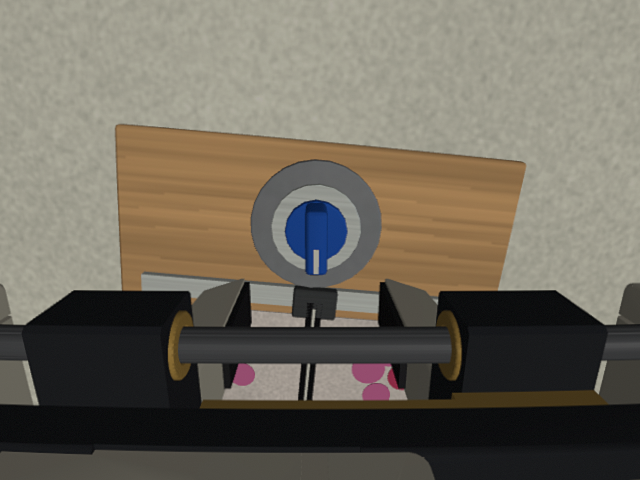

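```bash
python3 - <<'E'
from h import *
im=imaging.get_image('wrist'); st=monitor.observe()
print(onz(im,[[316,203],[316,275]],.066,st).round(4), monitor.observe()['clock'])
E
```

```text
[[ 0.4328 -0.043   0.066 ]
 [ 0.4789 -0.039   0.066 ]] 2.7
```

move_arm([
  [-0.1,0,-3,0,0,0],
  [0,0,-3,0,0,0],
  [0,0,-2.4,0,0,0],
  [0,0,-1.4,0,0,0],
  [0,0,-0.6,0,0,0],
  [0,0,0,0,0,0],
  [0,0,0,0,0,0],
])

```text
clock: 3.4
position: [0.4595, -0.0409, 0.0603]
ee_rot: [-0.136, 3.138, -0.0]
force: [0.4, 0.7, -1.2]
width: 0.598
```

move_arm([
  [0,0,0,0,0,0],
  [0,0,0,0,0,0],
  [0,0,0,0,0,0],
  [0,0,0,0,0,0],
  [0,0,0,0,0,0],
], grip=0, force=12)

```text
clock: 3.9
position: [0.4591, -0.0411, 0.0599]
ee_rot: [-0.137, 3.138, 0.0]
force: [1.0, -0.3, 0.1]
width: 0.215
```

move_arm([
  [0,0,0,0,0,0],
  [0,0,0,0,0,0],
  [0,0,0,0,0,0],
])

```text
clock: 4.2
position: [0.459, -0.0404, 0.0598]
ee_rot: [-0.138, 3.139, 0.001]
force: [-1.2, 6.4, 3.2]
width: 0.148
```

move_arm([
  [0,0.05,0,0,0,-3],
  [0,0,0,0,0,-6],
  [0,0,0,0,0,-7],
  [0,0,0,0,0,-7],
  [0,0,0,0,0,-7],
  [0,0,0,0,0,-7],
  [0,0,0,0,0,-7],
  [0,0,0,0,0,-4],
])

```text
clock: 5.0
position: [0.4589, -0.0404, 0.0598]
ee_rot: [-1.158, -2.92, 0.0]
force: [-0.5, 0.7, 2.9]
width: 0.154
```

move_arm([
  [0,0,0,0,0,0],
  [0,0,0,0,0,0],
  [0,0,0,0,0,0],
])

```text
clock: 5.3
position: [0.459, -0.0404, 0.0598]
ee_rot: [-1.149, -2.924, -0.0]
force: [-2.1, 4.2, 4.1]
width: 0.153
```

```bash
python3 - <<'E'
from h import *
s,im=snap('scene','s3.png'); print(s['ee_rot'],s['force'],s['clock'])
cv2.imwrite('pics/s3c.png',cv2.resize(im['color'][200:330,200:390],None,fx=4,fy=4,interpolation=cv2.INTER_CUBIC)[:,:,::-1])
for t in ['red_mark','pointer']:
    for o in outline_of('scene',t)[:1]: print(t,o['p'],o['rect'])
E
```

```text
[-1.14873376e+00 -2.92395319e+00 -2.63947647e-04] [-2.10897496  4.22711079  4.1299013 ] 5.3
red_mark 0.39 [265.6, 291.2, 7.9, 16.5]
pointer 0.79 [271.9, 243.5, 13.8, 45.9]
```

View pics/s3c.png

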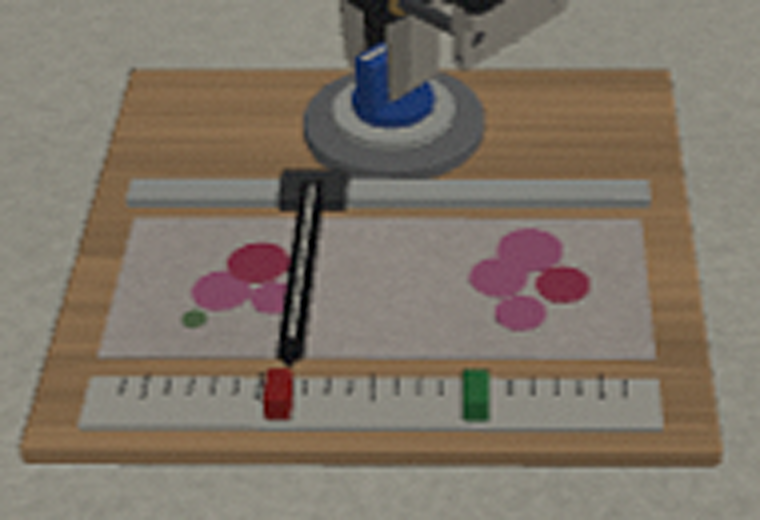

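```bash
python3 - <<'E'
from h import *
im=imaging.get_image('scene')
f=lambda x,y,z: onz(im,[[200+x/4,200+y/4]],z)[0].round(4)
print('tip',f(290,361,.02),'red top',f(279,380,.024),'green',f(476,380,.024),'guide root',f(314,185,.02),'scale ends',f(92,378,.01),f(655,378,.01))
E
```

```text
tip [ 0.6446 -0.0776  0.02  ] red top [ 0.6607 -0.0807  0.024 ] green [0.6609 0.0044 0.024 ] guide root [ 0.5177 -0.0766  0.02  ] scale ends [ 0.6446 -0.1664  0.01  ] [0.6452 0.0834 0.01  ]
```

move_arm([
  [0,0,0,0,0,-2],
  [0,0,0,0,0,-1.5],
  [0,0,0,0,0,0],
  [0,0,0,0,0,0],
  [0,0,0,0,0,0],
])

```text
clock: 6.0
position: [0.459, -0.0404, 0.0598]
ee_rot: [-1.239, -2.887, -0.0]
force: [-1.9, 3.4, 5.0]
width: 0.151
```

move_arm([
  [0,0,0,0,0,0],
  [0,0,0,0,0,0],
  [0,0,0,0,0,0],
  [0,0,0,0,0,0],
], grip=0.6)

```text
clock: 6.4
position: [0.459, -0.0408, 0.0597]
ee_rot: [1.241, 2.886, -0.0]
force: [0.1, -0.4, 0.1]
width: 0.449
```

move_arm([
  [0,0,2,0,0,0],
  [0,0,4,0,0,0],
  [1,0,4,0,0,8],
  [3,0,4,0,0,8],
  [3,0,3,0,0,8],
  [3,0,2,0,0,8],
  [3,0,0,0,0,8],
  [3,0,0,0,0,8],
])

```text
clock: 7.2
position: [0.6205, -0.0408, 0.2506]
ee_rot: [-0.049, 3.14, -0.0]
force: [0.8, 0.8, -0.8]
width: 0.596
```

move_arm([
  [0,0,0,0,0,0],
  [0,0,0,0,0,0],
])

```text
clock: 7.4
position: [0.6187, -0.0407, 0.2489]
ee_rot: [0.038, -3.14, -0.0]
force: [-0.4, -0.7, -0.8]
width: 0.602
```

```bash
python3 - <<'E'
from h import *
s,im=snap('wrist','w4.png'); print(s['position'],s['ee_rot'],s['clock'])
for t in ['red_mark','pointer']:
    for o in outline_of('wrist',t)[:1]: print(t,o['p'],o['rect'])
E
```

```text
[ 0.61871846 -0.04068144  0.24889237] [ 3.81308457e-02 -3.13984277e+00 -3.27183604e-04] 7.4
red_mark 0.61 [264.5, 241.9, 12.9, 23.2]
pointer 0.64 [247.7, 77.1, 45.1, 159.0]
```

View pics/w4.png

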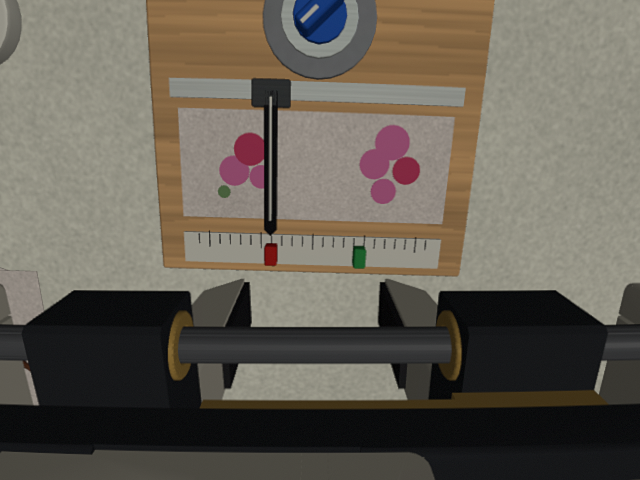

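```bash
python3 - <<'E'
from h import *
s,im=snap('wrist','w5.png'); c=im['color'].astype(int)
h=cv2.cvtColor(im['color'],cv2.COLOR_RGB2HSV)
def cen(m,r):
    M=np.zeros_like(m); M[r[1]:r[3],r[0]:r[2]]=m[r[1]:r[3],r[0]:r[2]]; v,u=np.nonzero(M); return u,v
red=(c[:,:,0]>90)&(c[:,:,1]<40)&(c[:,:,2]<50); blk=c.max(2)<45
u,v=cen(red,(255,240,290,272)); print('red',u.mean(),v.mean(),u.min(),u.max(),v.min(),v.max())
R=onz(im,[[u.mean(),v.mean()]],.018,s)[0]
mu=[]
for row in range(226,240):
    u,v=cen(blk,(255,row,290,row+1)); print(row,u.tolist())
    if len(u): t=(u.mean(),row)
T=onz(im,[t],.022,s)[0]
# red top edges, scale direction from green clip
g=(c[:,:,1]>70)&(c[:,:,0]<50)&(c[:,:,2]<90)
u,v=cen(g,(340,240,380,275)); G=onz(im,[[u.mean(),v.mean()]],.018,s)[0]
y=(G-R)[:2]; y/=np.linalg.norm(y); print('T',T,'R',R,'G',G,'yaxis',y,'dy(tip-red)',(T-R)[:2]@y)
cv2.imwrite('pics/w5c.png',cv2.resize(im['color'][215:275,240:310],None,fx=8,fy=8,interpolation=cv2.INTER_CUBIC)[:,:,::-1])
E
```

```text
red 270.4054054054054 255.85135135135135 265 276 247 265
226 [265, 266, 267, 268, 269, 270, 271, 272, 273, 274, 275, 276]
227 [265, 266, 267, 268, 269, 270, 271, 272, 273, 274, 275, 276]
228 [265, 266, 267, 268, 269, 270, 271, 272, 273, 274, 275]
229 [265, 266, 267, 268, 269, 270, 271, 272, 273, 274, 275]
230 [265, 266, 267, 268, 269, 270, 271, 272, 273, 274, 275]
231 [266, 267, 268, 269, 270, 271, 272, 273, 274]
232 [267, 268, 269, 270, 271, 272]
233 [268, 269, 270, 271]
234 [269, 270, 271]
235 []
236 []
237 []
238 []
239 []
T [ 0.64641043 -0.08290596  0.022     ] R [ 0.66965041 -0.08306985  0.018     ] G [0.67026438 0.0037282  0.018     ] yaxis [0.0070734  0.99997498] dy(tip-red) -5.006185108512783e-07
```

View pics/w5c.png

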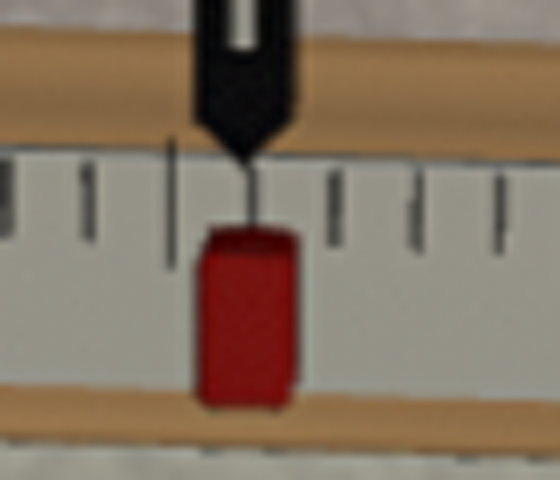

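```bash
python3 -c "
from h import *
print(monitor.observe()['force'],monitor.observe()['clock']); workorder.sign_off()"
```

```text
[ 0.3748544  -0.01521002  0.06020542] 7.6
the job is handed in; nothing more can be done
```

The guide's tip now points at the red clip, and the job is handed in at about 7.6 s. I pinched the blue knob's bar from above with 12 N, turned it about 51° clockwise, opened the gripper and lifted clear.

- **First turn:** after 48° of tool rotation the scene camera showed the tip about 3 mm short of the clip. I added 3.5° before letting go.
- **Final check:** in the last wrist picture the tip lined up with the red clip's centre. My code gave an offset of about 0.0 mm along the scale; I would trust that to roughly 1 mm. The different estimates of the board's yaw differ by 1 to 1.5°, which accounts for about 0.4 mm.
- **State at hand-in:** the gripper was open with the TCP about 25 cm above the table, and the force reading was near zero.
- **Other items:** the arm never went near the dimmer or the brush jar. I did not re-measure them at the end.

No check failed. The only disagreement was a first scene-camera estimate of the knob's position, about 1 cm off in x. It came from a rough pixel pick, so I used the wrist camera's estimate instead.

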